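# Refit the cover of the control unit

## Task

The grey control unit on the worktop has lost its cover. Lift the tape measure out of the open bay and stand it upright on the worktop, clear of the unit. Then slide the loose metal cover panel along the unit's deck, without lifting it off, so that its leading edge dips into the bay and hooks under the lip, and press the trailing edge down until the sprung catch snaps over it and the panel lies flat; leave the other loose things where they are.

Things in the scene. Friction and masses are not known exactly. Their poses are not given: they have to be found in the camera images.
- unit: Grey control unit fixed on the worktop, 255 x 146 mm. Origin: centre of its underside; z up, +x from deck to lip. In its frame (mm): flat deck x -127.5 to -7.5, y +-73, top z 55; open bay x -7.5 to 91.5, y +-55, floor z 35, side walls up to z 55; end block x 91.5 to 127.5, y +-73, top z 61.
- bay (a point): Centre of the bay floor (unit x 42, y 0, z 35 mm); axes as the unit's. The bay is 99 mm long (x), 110 mm wide (y), 20 mm deep below the deck. The fitted panel's origin lies here within 1.5 mm along x (about +1.5: the catch nudges it to the far end) and 3 mm along y.
- lip (a point): Middle of the lower edge of the steel lip (unit x 77.5, y 0, z 49 mm); axes as the unit's. The lip reaches back from the end block over the bay by 14 mm along its whole width; underside 14 mm above the bay floor, top at z 61 mm. The fitted panel's leading edge is 11 to 14 mm under it.
- panel: Loose flat aluminium cover, 96 x 104 x 9 mm (own x, y, z), 0.18 to 0.26 kg, slotted middle; starts on the deck, shifted and turned. Origin: centre of underside. Either 104 mm edge may lead. Past its balance point it tips nose-down into the bay, trailing edge rising up to 20 mm above the deck and sinking back as it is pushed on under the lip. Off the deck, that edge rests on the catch 15 mm up; press it: 5 to 12 N.
- catch (a joint): Sprung steel catch, 30 mm wide, in the middle (y 0) of the bay wall below the deck (unit x -7.5). 0 = fully out, 6 mm into the bay; grows to 0.008 m as it is pushed back towards the deck. A spring (4 to 9 N) holds it out. An edge pressed down on its sloped top (10.5 to 19 mm above the bay floor) drives it back; its flat underside, 10.5 mm above the floor, then springs out over the 9 mm panel.
- tape_measure: Yellow and black pocket tape measure standing upright in the bay, 36 x 77 x 62 mm (its own x, y, z), 0.19 kg. Origin: centre of its underside. Grip it across its 36 mm x width.
- flux_bottle: Small brown dropper bottle, 34 mm across, 102 mm tall, loose, at the back right of the worktop. Bystander. Origin: centre of its underside.
- glass_sample: Polished slab of blue glass, 36 x 52 x 10 mm, loose, lying on top of the unit's end block. Bystander. Origin: centre of its underside.
- solder_spool: Spool of solder wire standing on the worktop, 55 x 66 x 42 mm, loose. Bystander. Origin: centre of its underside.
- block: Wooden offcut block 34 x 50 x 34 mm on the worktop, loose. Bystander. Origin: centre of its underside.
- sanding_block: Cork sanding block 55 x 96 x 31 mm, loose, at the back of the worktop. Bystander. Origin: centre of its underside.
- vice: Blue bench vice bolted to the worktop in front of the unit, 200 x 128 mm (world x, y), 122 mm tall. Bystander, does not move. Origin: centre of its underside.
- clamp_jig: Wooden glue-up jig with a red toggle lever, screwed to the worktop to the left of the unit, 130 x 200 mm (world x, y, turned slightly), 151 mm tall. Bystander, does not move. Origin: centre of its underside.

How it is judged:
By the outcome, as a careful person would: the job done as asked, in the order asked, and still so for the second after the job is handed in, with the robot touching nothing.
It also fails if it takes over 72 s, if anything falls off the work surface, if the arm or the gripper's body presses on something with over 40 N, if the wrist force passes 120 N, or if a joint passes its speed limit or range.

## Robot

A 7-joint arm with a two-finger parallel gripper is mounted at the origin on a cart in front of the work surface, level with it; the furniture and walls round the work are solid. World frame = base frame: x ahead of the robot, y to its left, z up, the work surface at z = 0. Lengths are in m, angles in rad, forces in N, time in s.
With the tool pointing down it reaches from about 0.425 to 0.825 m from the base axis. Payload 3.6 kg.
Tool frame: the origin (TCP) lies at the very end of the fingers, on their centre line; the grasp point (between the pads) lies 19 mm behind it; z points along the fingers, y is the direction in which the jaws open and shut (so a half turn about z gives the same grasp; the last joint's range is limited). The gripper opens to 93 mm and grips with 3 to 60 N. Pads are 15 mm wide; open, the fingers measure 128 mm over their backs; the gripper's body (75 mm by 188 mm) begins 65 mm behind the grasp point.
Start: joints at [-1.339, 0.615, -0.013, 1.423, 0.008, 1.103, -0.04], TCP at [0.166, 0.628, 0.219] pointing down, gripper open.
Joint ranges: [-3.12, 3.12], [-0.3, 2.06], [-1.34, 1.32], [0.26, 2.42], [-1.36, 4.5], [0.01, 1.98], [-2.84, 2.84]. Speed limits (rad/s): [2.79, 2.79, 3.14, 3.14, 3.14, 3.14, 3.14].

## Interface

Orientations are given as a rotation vector (axis times angle).
In Python, from rig import * gives the robot as it stands.
- The arm moves only by the tool drive_tool, never from a script. Its argument "rows" is a list of rows, each a list of 2 entries, a list of its own where there are three numbers: the shift along the world's x, y, z in mm, then the turn about the world's z in rad. In form: [[[x, y, z], yaw], ...]. A call has 1 to 10 rows; each row shifts and turns the commanded pose from where the row before left it; what a row does not reach is not made up. A row lasts 1/12 s, in which the tool goes at most 41.7 mm and 7.16 degrees, less where a joint would pass 70% of its speed; a pose out of reach is approached as far as the arm can. A call with a gripper value outside its range is refused whole. "fingers" is the gripper command: -1 is shut, 1 is fully open, values between are in proportion, set as the call begins (left out, the last holds). The fingers move at their own pace and stop on an object; "squeeze" is the grip in N (left out, the last holds). Time passes only in rows, so rows that do not move let the fingers close. It gives the time, the measured TCP pose, the force and the opening at its end, in the units of the state.
- read_state(): the state, without advancing time (a new reading comes with each control period).
- snapshot(name): name is "scene" or "top" or "wrist"; returns the picture (400x640x3 uint8, red, green, blue); there is no depth.
- camera_info(name): a dict with "K" (3x3 intrinsics, pixels), "extrinsics" (4x4, takes a point from camera to world coordinates); the wrist camera has in their place "tool_from_camera" (4x4, takes a point from camera to tool coordinates, whose origin is the TCP and whose axes are the flange's). Camera axes: x right, y up, looking along -z (the intrinsics and any distortion apply to the point x, -y, -z); pixel columns grow to the right and rows downward; lengths in m; the calibration is good to about 2 mm. A picture is of the moment at which its call begins: read the wrist's pose just before it. camera_info takes no time and is no camera call.
- finish_job(): hands the job in, once; it reports no verdict.
The state is a dict: "time_s": time; "joint_pos": joint angles; "qvel": joint speeds; "joint_efforts": joint torques, N m; "tcp_pos": TCP position; "tcp_rot": TCP orientation; "wrist_force": force on the tool from outside, world axes, zero at the start; "wrist_torque": the same for the moment, N m; "grip_width": finger opening in m.
Only numpy, scipy, OpenCV 4.12 (cv2) and the standard library are available. Lean on these libraries where they do the work, as an engineer would, in place of code of your own. Each camera call takes 0.05 s, during which the arm holds its last target. There are 200 camera calls.

## Working session

There is one attempt and no reset: what is moved stays moved. The work goes in short steps, Python scripts to look and compute and a tool call to move; the robot and the scene stay as the last step left them, time stands still between calls to the robot, and variables do not carry over. Pictures are saved under pics/ and viewed, about 8 in all and at most 12, crops included, and the job is handed in when it is done.

Besides the shell and the picture viewer there is one more tool, called after "Emit:" by a JSON object that holds its "method" and its "body", one argument or row to a line. drive_tool: Moves the arm, as the interface text tells. Its arguments: {"type":"object","properties":{"rows":{"type":"array","items":{"type":"array"}},"fingers":{"type":"number"},"squeeze":{"type":"number"}},"required":["rows"]}

```bash
mkdir -p pics; cat > h.py <<'E'
from rig import *
import numpy as np, cv2
from scipy.spatial.transform import Rotation as R
def save(n,im): cv2.imwrite(f'pics/{n}.png',cv2.cvtColor(im,cv2.COLOR_RGB2BGR))
def T(cam,st=None):
    c=camera_info(cam)
    if cam!='wrist': return np.array(c['K']),np.array(c['extrinsics'])
    st=st or read_state(); M=np.eye(4); M[:3,:3]=R.from_rotvec(st['tcp_rot']).as_matrix(); M[:3,3]=st['tcp_pos']
    return np.array(c['K']),M@np.array(c['tool_from_camera'])
def ray(KE,uv,z):
    K,E=KE; uv=np.atleast_2d(uv).astype(float)
    p=np.c_[uv,np.ones(len(uv))]@np.linalg.inv(K).T; d=np.c_[p[:,0],-p[:,1],-p[:,2]]@E[:3,:3].T
    o=E[:3,3]; return o+d*((z-o[2])/d[:,2])[:,None]
def proj(KE,P):
    K,E=KE; q=(np.atleast_2d(P)-E[:3,3])@E[:3,:3]; p=np.c_[q[:,0],-q[:,1],-q[:,2]]@K.T; return p[:,:2]/p[:,2:]
E
python3 - <<'E'
from h import *
print(read_state())
for n in('scene','top','wrist'):
    print(n,camera_info(n))
save('top0',snapshot('top')); save('scene0',snapshot('scene'))
E
```

```text
{'time_s': 0.0, 'joint_pos': array([-1.33852445,  0.61593049, -0.01259216,  1.424896  ,  0.00810929,
        1.10334092, -0.04039159]), 'qvel': array([ 3.26802763e-04, -3.15632557e-05, -1.02451989e-03, -2.11790901e-03,
       -3.22781558e-04, -5.75784453e-04, -9.11561026e-04]), 'joint_efforts': array([ 6.24791210e-04, -4.58928931e+01,  2.08917107e-01, -1.65743923e+01,
       -6.12016604e-02,  2.04971147e-02,  2.40222998e-04]), 'tcp_pos': array([0.16613826, 0.62760562, 0.21747486]), 'tcp_rot': array([-0.40521737, -3.11507625,  0.00394235]), 'wrist_force': array([0.59237666, 0.11416563, 0.01781714]), 'wrist_torque': array([ 0.00562514, -0.04271791,  0.02525258]), 'grip_width': 0.09303391450046691}
scene {'K': array([[374.20975052,   0.        , 318.90918873],
       [  0.        , 374.20975052, 198.50147849],
       [  0.        ,   0.        ,   1.        ]]), 'extrinsics': array([[ 4.65569602e-01,  6.87579037e-01, -5.57207335e-01,
         8.55672982e-02],
       [-8.85011247e-01,  3.61569338e-01, -2.93296277e-01,
        -2.71532281e-01],
       [-1.95284556e-04,  6.29684589e-01,  7
[... 477 characters left out ...]
       [-5.63558102e-03,  2.25395663e-01,  9.74251012e-01,
         1.32107074e+00],
       [ 0.00000000e+00,  0.00000000e+00,  0.00000000e+00,
         1.00000000e+00]])}
wrist {'K': array([[310.55315681,   0.        , 321.49549304],
       [  0.        , 310.55315681, 198.7540367 ],
       [  0.        ,   0.        ,   1.        ]]), 'tool_from_camera': array([[ 1.05486157e-03,  9.65651170e-01,  2.59839768e-01,
         7.21978446e-02],
       [ 9.99998505e-01, -1.37472864e-03,  1.04929407e-03,
        -1.58415612e-04],
       [ 1.37046121e-03,  2.59838273e-01, -9.65651176e-01,
        -1.65947855e-01],
       [ 0.00000000e+00,  0.00000000e+00,  0.00000000e+00,
         1.00000000e+00]])}
```

View pics/top0.png

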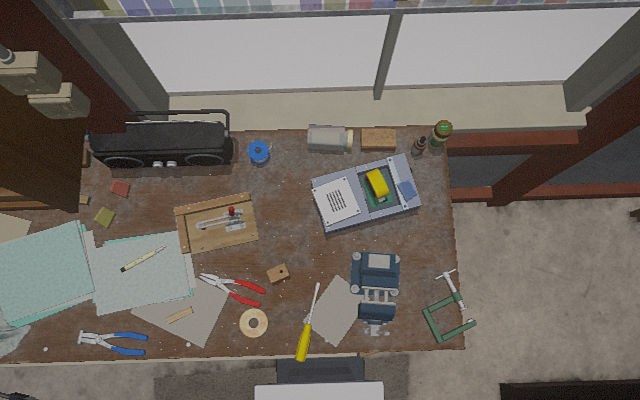

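View pics/scene0.png

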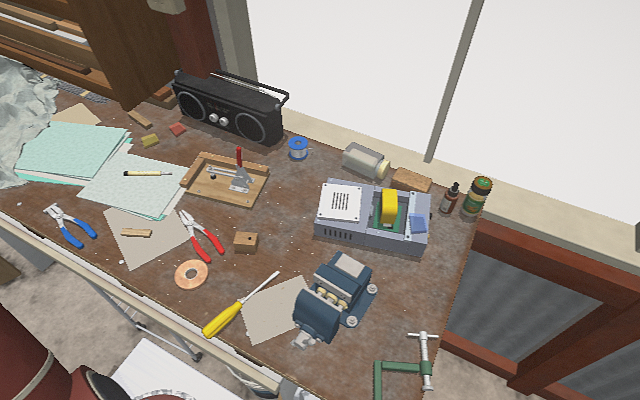

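The top view shows the unit around (366,193): panel at (337,203) on the deck, yellow tape at (377,183), glass at (406,189). The vice is at (375,285) in front and the jig at (217,222) to the left. I'll crop in for corner picking.

```bash
python3 - <<'E'
from h import *
im=cv2.imread('pics/top0.png')[145:240,305:430]
cv2.imwrite('pics/crop.png',cv2.resize(im,None,fx=6,fy=6,interpolation=cv2.INTER_CUBIC))
im=cv2.imread('pics/scene0.png')[170:265,305:440]
cv2.imwrite('pics/crop2.png',cv2.resize(im,None,fx=5.5,fy=5.5,interpolation=cv2.INTER_CUBIC))
E
```

```text
(no output)
```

View pics/crop.png

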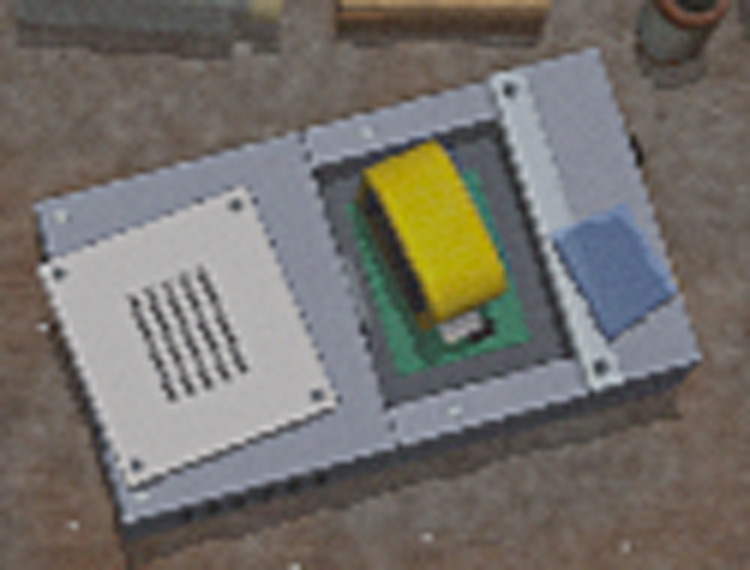

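```bash
python3 - <<'E'
from h import *
KE=T('top'); px=lambda a:(np.array(a)+.5)/6-.5+[305,145]
def fit(img,z,mod,nm):
    P=np.vstack([ray(KE,px([p]),zz) for p,zz in zip(img,z)])[:,:2]; m=np.array(mod,float)/1000
    a,b=m-m.mean(0),P-P.mean(0); th=np.arctan2((a[:,0]*b[:,1]-a[:,1]*b[:,0]).sum(),(a*b).sum())
    Rm=np.array([[np.cos(th),-np.sin(th)],[np.sin(th),np.cos(th)]]); t=P.mean(0)-Rm@m.mean(0)
    print(nm,'origin',t.round(4),'yaw',th.round(4),'res mm',((P-(m@Rm.T+t))*1000).round(1).tolist()); return t,Rm,th
u=fit([(35,205),(125,525),(600,48),(697,360)],[.055,.055,.061,.061],[(-127.5,73),(-127.5,-73),(127.5,73),(127.5,-73)],'unit')
p=fit([(40,268),(130,487),(245,187),(338,405)],[.064]*4,[(-48,52),(-48,-52),(48,52),(48,-52)],'panel')
t=fit([(362,185),(430,325),(435,140),(503,280)],[.097]*4,[(-18,38.5),(-18,-38.5),(18,38.5),(18,-38.5)],'tape')
g=fit([(552,235),(612,338),(625,203),(677,295)],[.071]*4,[(-18,26),(-18,-26),(18,26),(18,-26)],'glass')
for n,o in(('panel',p),('tape',t),('glass',g)): print(n,'in unit',((o[0]-u[0])@u[1]*1000).round(1),(o[2]-u[2]).round(3))
for n,q in(('bottle',(420,150)),('sand',(378,140)),('block',(278,275)),('viceTL',(352,252)),('viceTR',(398,252))): print(n,ray(KE,[q],.05)[0].round(3))
st=read_state(); print(R.from_rotvec(st['tcp_rot']).as_matrix().round(3))
E
```

```text
unit origin [ 0.6166 -0.1347] yaw -1.3282 res mm [[-0.7, -1.0], [0.0, -0.2], [-0.5, -1.1], [1.2, 2.3]]
panel origin [ 0.5941 -0.058 ] yaw -1.2188 res mm [[-0.7, -0.8], [1.0, -0.3], [-0.6, 0.3], [0.3, 0.8]]
tape origin [ 0.6278 -0.1602] yaw -1.1539 res mm [[-6.7, -3.8], [2.8, 2.3], [-2.6, -2.4], [6.5, 3.9]]
glass origin [ 0.6166 -0.2405] yaw -1.1157 res mm [[-0.3, -1.2], [0.7, -0.7], [-3.0, -0.9], [2.7, 2.8]]
panel in unit [-79.8  -3.4] 0.109
tape in unit [27.4  4.7] 0.174
glass in unit [102.7 -25.4] 0.213
bottle [ 0.727 -0.285  0.05 ]
sand [ 0.758 -0.176  0.05 ]
block [0.411 0.093 0.05 ]
viceTL [ 0.463 -0.094  0.05 ]
viceTR [ 0.46 -0.21  0.05]
[[-0.967  0.256 -0.001]
 [ 0.256  0.967 -0.002]
 [-0.    -0.002 -1.   ]]
```

View pics/crop2.png

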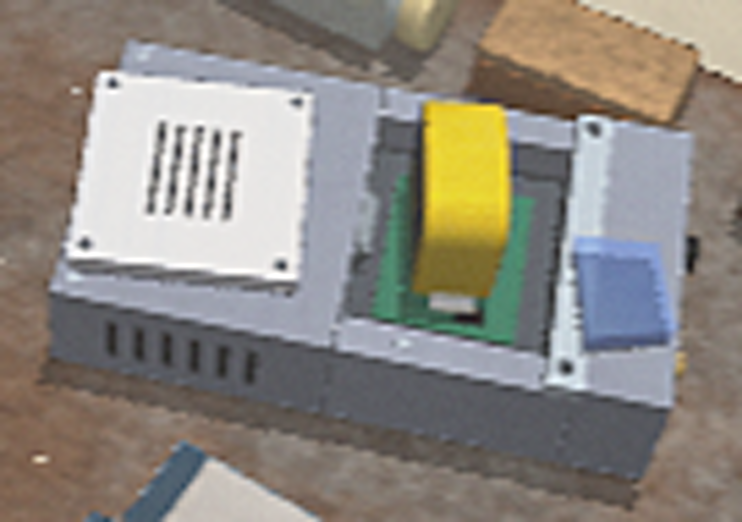

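The scene crop confirms the catch near (365,225) and the panel lying flat, trailing edge at the deck's outer end. The bay and end block agree with the top view. Next I go above the tape, passing high over the jig.

Emit:
{"method": "drive_tool", "body": {
  "rows": [
    [[27, -28, 5], -0.123],
    [[27, -28, 5], -0.123],
    [[27, -28, 5], -0.123],
    [[27, -28, 5], -0.123],
    [[27, -28, 5], -0.123],
    [[27, -28, 5], -0.123],
    [[27, -28, 5], -0.123],
    [[27, -28, 5], -0.123],
    [[27, -28, 5], -0.123],
    [[27, -28, 5], -0.123]
  ],
  "fingers": 0.5
}}

```text
time_s: 0.93
tcp_pos: [0.437, 0.3467, 0.2687]
tcp_rot: [-2.135, -2.304, 0.001]
wrist_force: [1.3, 0.6, -0.5]
grip_width: 0.0699
```

Emit:
{"method": "drive_tool", "body": {
  "rows": [
    [[15, -38, 0], -0.123],
    [[15, -38, 0], -0.123],
    [[15, -38, 0], -0.123],
    [[15, -38, 0], -0.123],
    [[15, -38, 0], -0.123],
    [[15, -38, 0], -0.123],
    [[15, -38, 0], -0.123],
    [[15, -38, 0], -0.123],
    [[15, -38, 0], -0.123],
    [[15, -38, 0], -0.123]
  ]
}}

```text
time_s: 1.77
tcp_pos: [0.5865, -0.0331, 0.2683]
tcp_rot: [-3.073, -0.651, 0.001]
wrist_force: [1.4, 0.5, -1.2]
grip_width: 0.07
```

Emit:
{"method": "drive_tool", "body": {
  "rows": [
    [[14, -32, 0], 0],
    [[14, -32, 0], 0],
    [[14, -32, 0], 0],
    [[0, -32, 0], 0],
    [[0, 0, 0], 0],
    [[0, 0, 0], 0]
  ]
}}

```text
time_s: 2.27
tcp_pos: [0.6272, -0.1628, 0.268]
tcp_rot: [3.073, 0.651, -0.003]
wrist_force: [-0.5, 1.4, -0.3]
grip_width: 0.0704
```

```bash
python3 - <<'E'
from h import *
st=read_state(); im=snapshot('wrist'); KE=T('wrist',st); save('w1',im)
h=cv2.cvtColor(im,cv2.COLOR_RGB2HSV); m=cv2.inRange(h,(22,140,90),(34,255,255))
c=max(cv2.findContours(m,0,1)[0],key=cv2.contourArea); print(cv2.contourArea(c),cv2.minAreaRect(c),cv2.boundingRect(c))
b=cv2.boxPoints(cv2.minAreaRect(c)); print(ray(KE,b,.097).round(4))
E
```

```text
7645.5 ((426.5, 362.0), (28.0, 387.0), 90.0) (233, 348, 388, 29)
[[ 0.3805 -0.1479  0.097 ]
 [ 0.5834 -0.6056  0.097 ]
 [ 0.5474 -0.6339  0.097 ]
 [ 0.3387 -0.1628  0.097 ]]
```

View pics/w1.png

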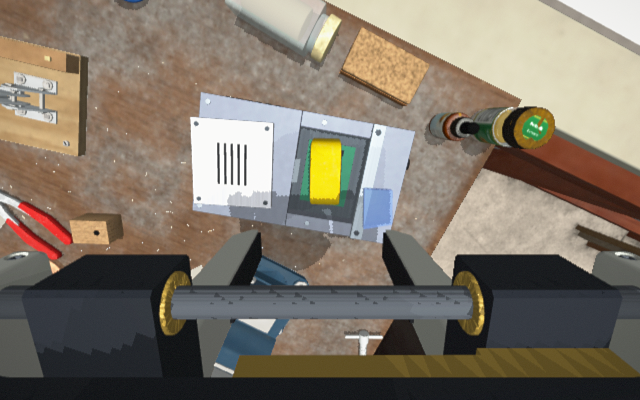

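Wrist view: yellow tape top at about (325,171), panel at (232,163), lip strip from (378,125) to (360,235), and all of the unit visible. I'll measure from it.

```bash
python3 - <<'E'
from h import *
im=cv2.cvtColor(cv2.imread('pics/w1.png'),cv2.COLOR_BGR2RGB); KE=T('wrist')
h=cv2.cvtColor(im,cv2.COLOR_RGB2HSV); h[230:]=0
def box(m,z,n):
    c=max(cv2.findContours(m,0,1)[0],key=cv2.contourArea); r=cv2.minAreaRect(c); b=ray(KE,cv2.boxPoints(r),z)[:,:2]
    print(n,r,b.mean(0).round(4),[(np.linalg.norm(b[i]-b[i-1]).round(4),np.arctan2(*(b[i]-b[i-1])[::-1]).round(3)) for i in(1,2,3,0)])
box(cv2.inRange(h,(22,140,90),(34,255,255)),.097,'tape')
w=cv2.inRange(h,(0,0,225),(180,30,255)); w[:,:150]=0; w[:,300:]=0
box(w,.064,'panel')
for n,p,z in(('deckBL',(201,93),.055),('endBR',(415,130),.061),('deckBL2',(188,207),.055)): print(n,ray(KE,[p],z)[0,:2].round(4))
u,th=np.array([.6166,-.1347]),-1.3282
Rm=np.array([[np.cos(th),-np.sin(th)],[np.sin(th),np.cos(th)]])
print([((Rm@np.array(q)/1000)+u).round(4) for q in((-127.5,73),(127.5,73),(-127.5,-73))])
E
```

```text
tape ((325.5, 171.5), (65.0, 31.0), 90.0) [ 0.6394 -0.1598] [(np.float64(0.0331), np.float64(-1.148)), (np.float64(0.0722), np.float64(-2.703)), (np.float64(0.035), np.float64(1.993)), (np.float64(0.0722), np.float64(0.413))]
panel ((231.0, 161.5), (89.0, 82.0), 90.0) [ 0.5979 -0.0548] [(np.float64(0.0945), np.float64(-1.148)), (np.float64(0.1069), np.float64(-2.761)), (np.float64(0.1018), np.float64(1.993)), (np.float64(0.1075), np.float64(0.312))]
deckBL [0.6583 0.0065]
endBR [ 0.7225 -0.2378]
deckBL2 [ 0.5203 -0.0222]
[array([0.6568, 0.0066]), array([ 0.7181, -0.2409]), array([ 0.5151, -0.0285])]
```

Emit:
{"method": "drive_tool", "body": {
  "rows": [
    [[6, 3, -35], 0.006],
    [[0, 0, -35], 0],
    [[0, 0, -35], 0],
    [[0, 0, -30], 0],
    [[0, 0, -25], 0],
    [[0, 0, -20], 0],
    [[0, 0, -15], 0],
    [[0, 0, -8], 0],
    [[0, 0, 0], 0],
    [[0, 0, 0], 0]
  ],
  "fingers": 0.2
}}

```text
time_s: 3.15
tcp_pos: [0.6347, -0.1552, 0.0659]
tcp_rot: [-3.068, -0.671, -0.0]
wrist_force: [0.1, -0.5, -0.6]
grip_width: 0.0555
```

Emit:
{"method": "drive_tool", "body": {
  "rows": [
    [[0, 0, 0], 0],
    [[0, 0, 0], 0],
    [[0, 0, 0], 0],
    [[0, 0, 0], 0],
    [[0, 0, 0], 0],
    [[0, 0, 0], 0],
    [[0, 0, 0], 0],
    [[0, 0, 0], 0]
  ],
  "fingers": -1,
  "squeeze": 20
}}

```text
time_s: 3.82
tcp_pos: [0.6354, -0.1577, 0.0669]
tcp_rot: [3.068, 0.668, 0.004]
wrist_force: [0.4, -1.2, 5.4]
grip_width: 0.0338
```

Emit:
{"method": "drive_tool", "body": {
  "rows": [
    [[0, 0, 5], 0],
    [[0, 0, 10], 0],
    [[0, 0, 20], 0],
    [[0, 0, 30], 0],
    [[0, 0, 30], 0],
    [[0, 0, 10], 0],
    [[0, 0, 0], 0]
  ]
}}

```text
time_s: 4.4
tcp_pos: [0.6355, -0.1572, 0.1736]
tcp_rot: [3.068, 0.668, 0.007]
wrist_force: [0.5, 0.3, -2.2]
grip_width: 0.0343
```

Emit:
{"method": "drive_tool", "body": {
  "rows": [
    [[-10, 16, 0], 0],
    [[-19, 31, 0], 0],
    [[-19, 31, 0], 0],
    [[-19, 31, 0], 0],
    [[-19, 31, 0], 0],
    [[-19, 31, 0], 0],
    [[-16, 26, 0], 0],
    [[-10, 15, 0], 0],
    [[0, 0, 0], 0],
    [[0, 0, 0], 0]
  ]
}}

```text
time_s: 5.23
tcp_pos: [0.5015, 0.0567, 0.169]
tcp_rot: [-3.068, -0.673, 0.006]
wrist_force: [-0.5, 0.1, -1.3]
grip_width: 0.0341
```

Emit:
{"method": "drive_tool", "body": {
  "rows": [
    [[0, 0, -20], 0],
    [[0, 0, -30], 0],
    [[0, 0, -30], 0],
    [[0, 0, -25], 0],
    [[0, 0, -15], 0],
    [[0, 0, -8], 0],
    [[0, 0, -4], 0],
    [[0, 0, 0], 0],
    [[0, 0, 0], 0]
  ]
}}

```text
time_s: 5.98
tcp_pos: [0.5041, 0.0546, 0.0391]
tcp_rot: [3.069, 0.667, 0.002]
wrist_force: [1.3, -0.1, -1.9]
grip_width: 0.0338
```

Emit:
{"method": "drive_tool", "body": {
  "rows": [
    [[0, 0, -3], 0],
    [[0, 0, -2], 0],
    [[0, 0, -1], 0],
    [[0, 0, -1], 0],
    [[0, 0, 0], 0],
    [[0, 0, 0], 0]
  ]
}}

```text
time_s: 6.48
tcp_pos: [0.5036, 0.0555, 0.0319]
tcp_rot: [-3.069, -0.669, -0.001]
wrist_force: [-0.1, 0.2, -0.7]
grip_width: 0.0345
```

Emit:
{"method": "drive_tool", "body": {
  "rows": [
    [[0, 0, -1], 0],
    [[0, 0, -1], 0],
    [[0, 0, 0], 0]
  ]
}}

```text
time_s: 6.73
tcp_pos: [0.5042, 0.0551, 0.0315]
tcp_rot: [-3.069, -0.667, -0.004]
wrist_force: [-2.1, 0.5, 13.0]
grip_width: 0.0341
```

Emit:
{"method": "drive_tool", "body": {
  "rows": [
    [[0, 0, 0], 0],
    [[0, 0, 0], 0],
    [[0, 0, 0], 0],
    [[0, 0, 0], 0],
    [[0, 0, 0], 0],
    [[0, 0, 0], 0]
  ],
  "fingers": 0.2
}}

```text
time_s: 7.23
tcp_pos: [0.5032, 0.0554, 0.0294]
tcp_rot: [-3.07, -0.669, 0.001]
wrist_force: [-0.0, -0.6, -0.1]
grip_width: 0.0557
```

Emit:
{"method": "drive_tool", "body": {
  "rows": [
    [[0, 0, 10], 0],
    [[0, 0, 25], 0],
    [[0, 0, 35], 0],
    [[0, 0, 35], 0],
    [[0, 0, 20], 0],
    [[0, 0, 0], 0]
  ]
}}

```text
time_s: 7.73
tcp_pos: [0.5064, 0.0548, 0.1595]
tcp_rot: [3.069, 0.668, 0.015]
wrist_force: [-0.4, -0.5, -0.2]
grip_width: 0.0559
```

Emit:
{"method": "drive_tool", "body": {
  "rows": [
    [[7, -3, 0], 0.116],
    [[7, -3, 0], 0.116],
    [[7, -3, 0], 0.116],
    [[7, -3, 0], 0.116],
    [[7, -3, 0], 0.116],
    [[7, -3, 0], 0.116],
    [[7, -3, 0], 0.116],
    [[7, -3, 0], 0.116],
    [[7, -3, 0], 0.116],
    [[7, -3, 0], 0.116]
  ]
}}

```text
time_s: 8.57
tcp_pos: [0.5729, 0.0251, 0.1541]
tcp_rot: [-2.194, -2.247, 0.002]
wrist_force: [0.5, 0.1, -0.8]
grip_width: 0.0557
```

Emit:
{"method": "drive_tool", "body": {
  "rows": [
    [[0, 0, 0], 0.112],
    [[0, 0, 0], 0.113],
    [[0, 0, 0], 0],
    [[0, 0, 0], 0]
  ]
}}

```text
time_s: 8.9
tcp_pos: [0.5728, 0.0251, 0.1542]
tcp_rot: [-1.939, -2.47, 0.001]
wrist_force: [-0.2, 0.2, -0.6]
grip_width: 0.0559
```

```bash
python3 - <<'E'
from h import *
st=read_state(); print(st['tcp_pos'],st['tcp_rot']); im=snapshot('wrist'); save('w2',im); t=snapshot('top'); save('t2',t)
s=cv2.resize(t[140:290,240:420],None,fx=3,fy=3)
o=np.zeros((450,540+0,3),np.uint8); o=s
save('t2c',o)
E
```

```text
[0.57276252 0.02512962 0.1542092 ] [-1.93916272e+00 -2.47017705e+00  1.01355492e-03]
```

View pics/w2.png

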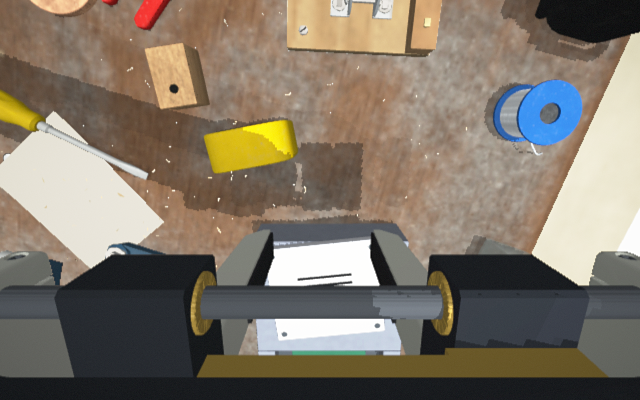

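The wrist view shows the tape standing upright at (252,146), well clear of the unit and block, with the panel ahead of the fingers. I'll lower behind the panel and start pushing.

Emit:
{"method": "drive_tool", "body": {
  "rows": [
    [[0, 3, -20], 0],
    [[0, 0, -30], 0],
    [[0, 0, -20], 0],
    [[0, 0, -15], 0],
    [[0, 0, -8], 0],
    [[0, 0, -2], 0],
    [[0, 0, 0], 0],
    [[0, 0, 0], 0]
  ]
}}

```text
time_s: 9.67
tcp_pos: [0.5741, 0.0283, 0.0605]
tcp_rot: [1.935, 2.473, 0.002]
wrist_force: [0.7, -0.4, 0.4]
grip_width: 0.0561
```

Emit:
{"method": "drive_tool", "body": {
  "rows": [
    [[1.5, -6, 0], 0],
    [[1.5, -6, 0], 0],
    [[1.5, -6, 0], 0],
    [[1, -4, 0], 0],
    [[1, -4, 0], 0],
    [[1, -4, 0], 0],
    [[1, -4, 0], 0],
    [[1, -4, 0], 0],
    [[0, 0, 0], 0]
  ]
}}

```text
time_s: 10.42
tcp_pos: [0.5833, -0.0106, 0.0598]
tcp_rot: [1.936, 2.473, 0.0]
wrist_force: [-0.7, 0.4, -0.3]
grip_width: 0.0561
```

```bash
cat > u.py <<'E'
from h import *
u,th=np.array([.6166,-.1347]),-1.3282
Rm=np.array([[np.cos(th),-np.sin(th)],[np.sin(th),np.cos(th)]])
def rep(tag,z=.064):
    st=read_state(); p=np.array(st['tcp_pos']); r=st['tcp_rot']
    print('t',round(st['time_s'],2),'tcp unit mm',((p[:2]-u)@Rm*1000).round(1),'z',p[2].round(4),'jaw-unit y',round(2*np.arctan2(r[1],r[0])-np.pi/2-th-np.pi/2,3),'F',np.round(st['wrist_force'],1))
    t=snapshot('top'); save(tag,t); s=cv2.cvtColor(t,cv2.COLOR_RGB2HSV)[145:240,305:430]
    s=cv2.resize(s,None,fx=6,fy=6,interpolation=cv2.INTER_CUBIC)
    m=cv2.morphologyEx(cv2.inRange(s,(0,0,190),(180,35,255)),cv2.MORPH_CLOSE,np.ones((25,25)))
    c=max(cv2.findContours(m,0,1)[0],key=cv2.contourArea); b=cv2.boxPoints(cv2.minAreaRect(c))
    q=(ray(T('top'),(b+.5)/6-.5+[305,145],z)[:,:2]-u)@Rm*1000; print('panel corners unit',q.round(1).tolist(),'mean',q.mean(0).round(1))
    save(tag+'c',cv2.resize(t[145:240,305:430],None,fx=6,fy=6,interpolation=cv2.INTER_CUBIC))
E
python3 -c "
from u import *
rep('t3')"
```

```text
t 10.42 tcp unit mm [-128.4   -2.5] z 0.0598 jaw-unit y -0.0 F [-0.7  0.4 -0.3]
panel corners unit [[-91.8, 43.4], [-25.8, 47.3], [-23.1, -55.4], [-88.1, -58.8]] mean [-57.2  -5.9]
```

View pics/t3c.png

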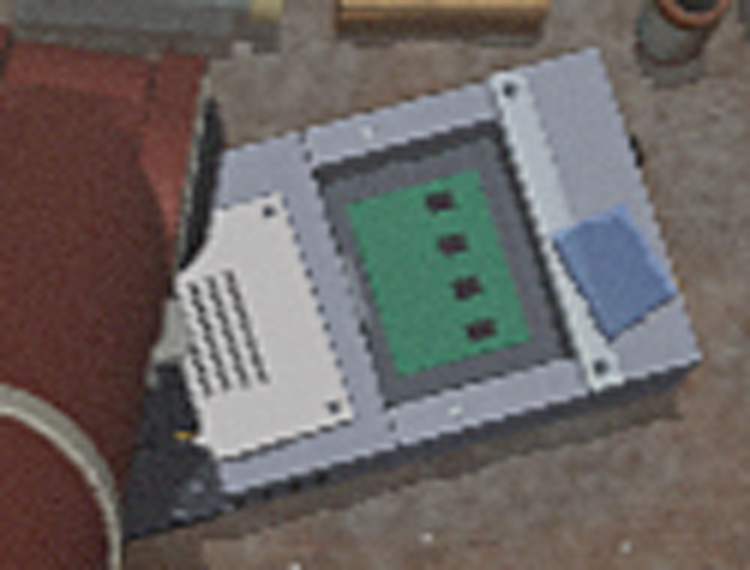

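Panel leading corners are at (282,192) and (352,412). The bay's deck-side corners are at (315,166) and (384,409), and its lip-side corners near (497,122) and (572,358). I'll compare them in the unit frame.

```bash
python3 -c "
from u import *
for n,p,z in(('pan+',(284,192),.064),('pan-',(352,413),.064),('bay+',(315,166),.055),('bay-',(386,409),.055),('deckseam+',(303,132),.055),('deckseam-',(396,445),.055),('lip+',(497,122),.055),('screw+',(510,88),.061),('screw-',(600,368),.061),('ps+',(270,211),.064),('ps-',(334,407),.064)):
  q=(ray(T('top'),(np.array([p])+.5)/6-.5+[305,145],z)[0,:2]-u)@Rm*1000; print(n,q.round(1))
"
```

```text
pan+ [-22.7  46.3]
pan- [-22.5 -54.2]
bay+ [-5.3 56.2]
bay- [ -6.9 -54.9]
deckseam+ [-5.9 72.3]
deckseam- [ -7.3 -71. ]
lip+ [76.6 53.8]
screw+ [85.3 65.5]
screw- [ 84.9 -63.5]
ps+ [-30.9  39.8]
ps- [-29.1 -49.7]
```

The panel sits about 5 mm too far to −y but is square to the unit. I'll nudge it sideways with both fingers turned to lie along its side edge.

Emit:
{"method": "drive_tool", "body": {
  "rows": [
    [[-2, 8, 0], 0],
    [[-2, 8, 10], 0],
    [[0, 0, 30], 0],
    [[0, 0, 15], 0],
    [[-5, -7, 0], -0.121],
    [[-5, -7, 0], -0.121],
    [[-5, -7, 0], -0.121],
    [[-5, -7, 0], -0.121],
    [[-5, -7, 0], -0.121],
    [[-5, -7, 0], -0.121]
  ]
}}

```text
time_s: 11.3
tcp_pos: [0.5483, -0.0344, 0.1153]
tcp_rot: [-2.691, -1.62, -0.001]
wrist_force: [0.0, 0.3, -0.5]
grip_width: 0.0553
```

Emit:
{"method": "drive_tool", "body": {
  "rows": [
    [[-5, -7, 0], -0.121],
    [[-5, -7, 0], -0.121],
    [[-5, -7, 0], -0.121],
    [[-5, -7, 0], -0.121],
    [[-5, -7, 0], -0.121],
    [[-5, -7, 0], -0.121],
    [[-6, -7, 0], -0.119],
    [[0, 0, 0], 0],
    [[0, 0, 0], 0]
  ]
}}

```text
time_s: 12.05
tcp_pos: [0.5128, -0.0836, 0.115]
tcp_rot: [-3.117, -0.386, -0.0]
wrist_force: [0.4, 1.1, -0.2]
grip_width: 0.0556
```

```bash
python3 -c "
from u import *
rep('t4')"
```

```text
t 12.05 tcp unit mm [-74.6 -88.5] z 0.115 jaw-unit y -7.85 F [ 0.4  1.1 -0.2]
panel corners unit [[-136.9, 24.6], [-89.4, 68.8], [-68.0, 44.3], [-115.6, 0.5]] mean [-102.5   34.6]
```

Emit:
{"method": "drive_tool", "body": {
  "rows": [
    [[1, -3, -20], 0],
    [[0, 0, -20], 0],
    [[0, 0, -10], 0],
    [[0, 0, -5], 0],
    [[0, 0, 0], 0],
    [[5, 1.2, 0], 0],
    [[5, 1.2, 0], 0],
    [[5, 1.2, 0], 0],
    [[0, 0, 0], 0]
  ]
}}

```text
time_s: 12.85
tcp_pos: [0.531, -0.0835, 0.0603]
tcp_rot: [3.117, 0.384, 0.005]
wrist_force: [0.9, -0.1, 0.5]
grip_width: 0.056
```

Emit:
{"method": "drive_tool", "body": {
  "rows": [
    [[3, 0.7, 0], 0],
    [[3, 0.7, 0], 0],
    [[2, 0.5, 0], 0],
    [[2, 0.5, 0], 0],
    [[2, 0.5, 0], 0],
    [[0, 0, 0], 0],
    [[0, 0, 0], 0]
  ]
}}

```text
time_s: 13.43
tcp_pos: [0.541, -0.0811, 0.0595]
tcp_rot: [-3.118, -0.381, -0.0]
wrist_force: [-0.4, 0.2, -0.6]
grip_width: 0.0555
```

```bash
python3 -c "
from u import *
rep('t5')
w=snapshot('wrist');save('w5',w);s=snapshot('scene');save('s5',s)
o=np.zeros((400,760,3),np.uint8);o[:,:380]=cv2.resize(s[170:265,305:395],(380,400));o[:,380:]=cv2.resize(cv2.cvtColor(cv2.imread('pics/t5.png'),cv2.COLOR_BGR2RGB)[145:240,305:395],(380,400));save('c5',o)
"
```

```text
t 13.43 tcp unit mm [-70.2 -60.5] z 0.0595 jaw-unit y -7.854 F [-0.4  0.2 -0.6]
panel corners unit [[78.1, 71.7], [91.5, 72.3], [90.9, -8.3], [77.7, -8.8]] mean [84.5 31.7]
```

View pics/w5.png

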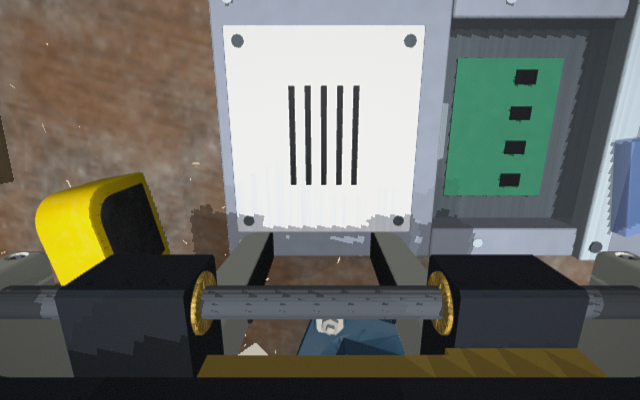

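The wrist view shows the panel square at far corners (223,25) and (424,25), near corners about (228,232) and (412,232). The bay's far wall edge is at row 19 and the near wall edge at row 228. I'll compare the y positions.

```bash
python3 -c "
from u import *
KE=T('wrist')
for n,p,z in(('pan far L',(223,25),.064),('pan far R',(424,25),.064),('pan nearL',(229,232),.064),('pan near R',(411,232),.064),('bay far',(470,19),.055),('bay far2',(600,19),.055),('bay near',(470,228),.055),('bay near2',(560,228),.055),('scr',(237,41),.064),('scr',(410,41),.064),('scr',(249,221),.064),('scr',(398,221),.064),('wall scr',(478,243),.055),('wall scr far',(511,1),.055)):
  q=(ray(KE,[p],z)[0,:2]-u)@Rm*1000; print(n,q.round(1))
"
```

```text
pan far L [-116.1   51.6]
pan far R [-21.9  51.7]
pan nearL [-121.1  -51.8]
pan near R [-20.2 -51.7]
bay far [ 3.2 56.7]
bay far2 [67.4 56.8]
bay near [ 16.9 -52.7]
bay near2 [ 69.6 -52.6]
scr [-110.    44.8]
scr [-28.   44.9]
scr [-109.7  -45.3]
scr [-27.8 -45.3]
wall scr [ 22.8 -62.1]
wall scr far [22.2 64.6]
```

Emit:
{"method": "drive_tool", "body": {
  "rows": [
    [[1, 0.2, 0], 0],
    [[0.7, 0.2, 0], 0],
    [[0, 0, 0], 0],
    [[0, 0, 0], 0]
  ]
}}

```text
time_s: 13.92
tcp_pos: [0.5424, -0.081, 0.0596]
tcp_rot: [3.118, 0.38, -0.0]
wrist_force: [-1.1, -0.8, 0.6]
grip_width: 0.0556
```

```bash
python3 -c "
from u import *
st=read_state();KE=T('wrist',st);w=snapshot('wrist');save('w6',w)
print(((np.array(st['tcp_pos'])[:2]-u)@Rm*1000).round(1))
g=cv2.cvtColor(w,cv2.COLOR_RGB2GRAY)
m=(g<110).astype(np.uint8);n,l,s,c=cv2.connectedComponentsWithStats(m)
for i in range(1,n):
  if 60<s[i,4]<250 and 200<c[i,0]<430 and c[i,1]<235: print(c[i].round(1),((ray(KE,[c[i]],.064)[0,:2]-u)@Rm*1000).round(1))
for x in(480,540): print(x,[r for r in range(5,250) if abs(int(g[r,x])-int(g[r-2,x]))>35])
"
```

```text
[-70.  -59.1]
[236.7  40.3] [-110.    46.5]
[409.9  40.5] [-27.9  46.5]
[248.4 220.4] [-109.9  -43.5]
[397.8 220.4] [-27.8 -43.5]
480 [20, 21, 22, 230, 231, 232, 242, 249]
540 [20, 21, 22, 230, 231, 232]
```

Emit:
{"method": "drive_tool", "body": {
  "rows": [
    [[-6, -1.5, 0], 0],
    [[-6, -1.5, 10], 0],
    [[0, 0, 25], 0],
    [[0, 0, 15], 0],
    [[4, 7, 0], 0.121],
    [[4, 7, 0], 0.121],
    [[4, 7, 0], 0.121],
    [[4, 7, 0], 0.121],
    [[4, 7, 0], 0.121],
    [[4, 7, 0], 0.121]
  ]
}}

```text
time_s: 14.8
tcp_pos: [0.5545, -0.0418, 0.1106]
tcp_rot: [2.776, 1.47, 0.002]
wrist_force: [-0.6, 0.0, -0.1]
grip_width: 0.0555
```

Emit:
{"method": "drive_tool", "body": {
  "rows": [
    [[4, 7, 0], 0.121],
    [[4, 7, 0], 0.121],
    [[4, 7, 0], 0.121],
    [[4, 7, 0], 0.121],
    [[4, 7, 0], 0.121],
    [[4, 7, 0], 0.121],
    [[4, 6, 0], 0.117],
    [[0, 0, 0], 0],
    [[0, 0, 0], 0]
  ]
}}

```text
time_s: 15.55
tcp_pos: [0.5824, 0.0059, 0.1102]
tcp_rot: [1.942, 2.469, 0.001]
wrist_force: [-0.1, -0.5, 0.2]
grip_width: 0.0557
```

```bash
python3 -c "
from u import *
rep('t7')"
```

```text
t 15.55 tcp unit mm [-144.7    0.6] z 0.1102 jaw-unit y -0.004 F [-0.1 -0.5  0.2]
panel corners unit [[-98.7, 51.3], [-20.6, 51.4], [-23.6, -51.3], [-100.4, -51.0]] mean [-60.8   0.1]
```

Emit:
{"method": "drive_tool", "body": {
  "rows": [
    [[0, 0, -25], 0.002],
    [[0, 0, -18], 0.002],
    [[0, 0, -8], 0],
    [[0, 0, 0], 0],
    [[0, 0, 0], 0],
    [[1.9, -7.8, 0], 0],
    [[1.2, -4.9, 0], 0],
    [[1, -3.9, 0], 0],
    [[1, -3.9, 0], 0],
    [[1, -3.9, 0], 0]
  ]
}}

```text
time_s: 16.43
tcp_pos: [0.5889, -0.0179, 0.0592]
tcp_rot: [-1.933, -2.476, -0.002]
wrist_force: [-0.3, 1.5, 1.4]
grip_width: 0.0558
```

Emit:
{"method": "drive_tool", "body": {
  "rows": [
    [[1.2, -4.9, 0], 0],
    [[1.2, -4.9, 0], 0],
    [[1.2, -4.9, 0], 0],
    [[1.2, -4.9, 0], 0],
    [[1.2, -4.9, 0], 0],
    [[1.2, -4.9, 0], 0],
    [[1.2, -4.9, 0], 0],
    [[1.2, -4.9, 0], 0],
    [[1, -3.9, 0], 0],
    [[0, 0, 0], 0]
  ]
}}

```text
time_s: 17.27
tcp_pos: [0.5995, -0.0634, 0.0586]
tcp_rot: [1.934, 2.473, -0.002]
wrist_force: [-1.1, -0.6, 0.1]
grip_width: 0.0556
```

```bash
python3 -c "
from u import *
rep('t8')"
```

```text
t 17.27 tcp unit mm [-73.4   0.5] z 0.0586 jaw-unit y 0.001 F [-1.1 -0.6  0.1]
panel corners unit [[-27.8, 47.9], [29.9, 50.3], [29.9, -57.9], [-26.6, -59.9]] mean [ 1.3 -4.9]
```

View pics/t8c.png

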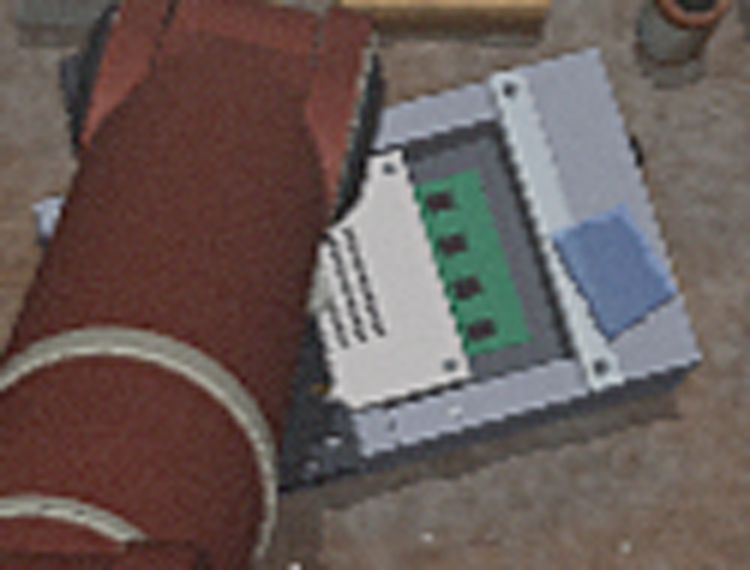

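The panel's leading edge runs from (400,150) to (468,377), with its screws at (389,169) and (450,365). It is still flat and over the bay. I'll check its y.

```bash
python3 -c "
from u import *
for n,p,z in(('c+',(400,150),.064),('c-',(469,378),.064),('s+',(389,169),.064),('s-',(450,365),.064)):
  q=(ray(T('top'),(np.array([p])+.5)/6-.5+[305,145],z)[0,:2]-u)@Rm*1000; print(n,q.round(1))
"
```

```text
c+ [30.7 50.8]
c- [ 29.5 -53.1]
s+ [23.6 44. ]
s- [ 23.4 -45.6]
```

Emit:
{"method": "drive_tool", "body": {
  "rows": [
    [[0.7, -2.9, 0], 0],
    [[0.7, -2.9, 0], 0],
    [[0.7, -2.9, 0], 0],
    [[0.7, -2.9, 0], 0],
    [[0.7, -2.9, 0], 0],
    [[0.7, -2.9, 0], 0],
    [[0.7, -2.9, 0], 0],
    [[0.7, -2.9, 0], 0],
    [[0.7, -2.9, 0], 0],
    [[0, 0, 0], 0]
  ]
}}

```text
time_s: 18.15
tcp_pos: [0.6058, -0.0885, 0.0588]
tcp_rot: [1.934, 2.475, -0.0]
wrist_force: [0.0, 0.4, 0.1]
grip_width: 0.0557
```

```bash
python3 -c "
from u import *
rep('t9'); s=snapshot('scene');save('s9',s)
o=np.zeros((420,780,3),np.uint8);o[:,:390]=cv2.resize(s[170:265,350:440],(390,420),interpolation=2);o[:,390:]=cv2.resize(cv2.imread('pics/t9.png')[145:240,340:430,::-1],(390,420),interpolation=2);save('c9',o)
"
```

```text
t 18.15 tcp unit mm [-47.4   0.6] z 0.0588 jaw-unit y 0.001 F [0.  0.4 0.1]
panel corners unit [[-1.5, 43.9], [54.3, 46.7], [54.8, -56.6], [-0.0, -59.1]] mean [26.9 -6.3]
```

View pics/c9.png

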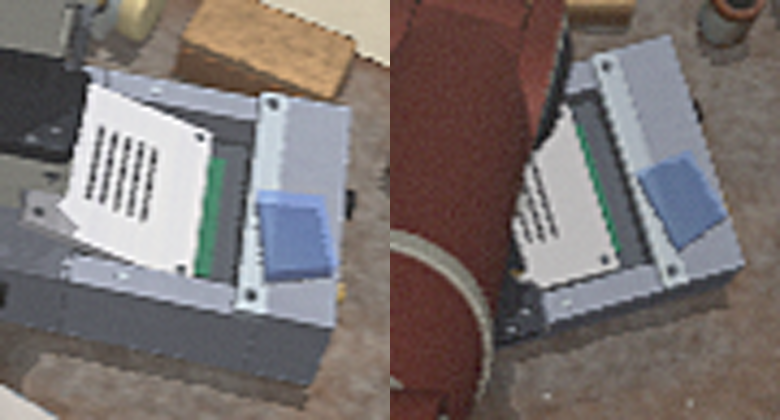

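The panel has tipped nose-down into the bay: leading edge near (205,140)–(190,275), with its front side inside the bay wall. I keep pushing.

Emit:
{"method": "drive_tool", "body": {
  "rows": [
    [[0.7, -2.9, 0], 0],
    [[0.7, -2.9, 0], 0],
    [[0.7, -2.9, 0], 0],
    [[0.7, -2.9, 0], 0],
    [[0.7, -2.9, 0], 0],
    [[0.5, -2, 0], 0],
    [[0.5, -2, 0], 0],
    [[0.5, -2, 0], 0],
    [[0.5, -2, 0], 0],
    [[0, 0, 0], 0]
  ]
}}

```text
time_s: 19.08
tcp_pos: [0.6111, -0.1106, 0.0587]
tcp_rot: [1.934, 2.475, -0.0]
wrist_force: [1.6, 0.3, -0.9]
grip_width: 0.0559
```

Emit:
{"method": "drive_tool", "body": {
  "rows": [
    [[0.3, -1, 0], 0],
    [[0.3, -1, 0], 0],
    [[0.3, -1, 0], 0],
    [[0.2, -1, 0], 0],
    [[0, 0, 0], 0]
  ]
}}

```text
time_s: 19.5
tcp_pos: [0.6122, -0.1141, 0.0587]
tcp_rot: [1.933, 2.476, -0.0]
wrist_force: [0.7, 0.4, 0.0]
grip_width: 0.0557
```

```bash
python3 -c "
from u import *
rep('t10'); s=snapshot('scene');save('s10',s)
o=np.zeros((420,780,3),np.uint8);o[:,:390]=cv2.resize(s[170:265,350:440],(390,420),interpolation=2);o[:,390:]=cv2.resize(cv2.imread('pics/t10.png')[145:240,340:430,::-1],(390,420),interpolation=2);save('c10',o)
"
```

```text
t 19.5 tcp unit mm [-21.    0.7] z 0.0587 jaw-unit y 0.002 F [0.7 0.4 0. ]
panel corners unit [[27.5, 46.3], [91.4, 49.7], [91.6, -71.4], [28.9, -74.4]] mean [ 59.8 -12.4]
```

View pics/c10.png

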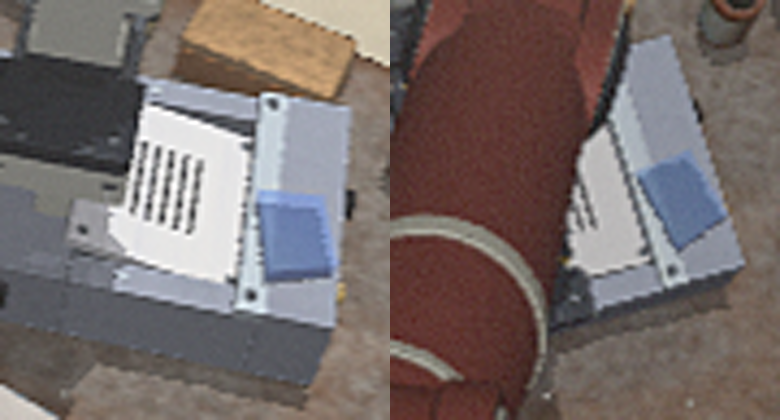

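The leading edge is now just at the lip (column 250), about to pass under it. I continue in small steps and watch the force.

Emit:
{"method": "drive_tool", "body": {
  "rows": [
    [[0.3, -1, -0.5], 0],
    [[0.3, -1, -0.5], 0],
    [[0.2, -1, 0], 0],
    [[0.2, -1, 0], 0],
    [[0.2, -1, 0], 0],
    [[0.2, -1, 0], 0],
    [[0, 0, 0], 0]
  ]
}}

```text
time_s: 20.18
tcp_pos: [0.6135, -0.1204, 0.0575]
tcp_rot: [1.934, 2.476, -0.001]
wrist_force: [-0.1, 0.8, -1.5]
grip_width: 0.0561
```

Emit:
{"method": "drive_tool", "body": {
  "rows": [
    [[0.2, -1, 0], 0],
    [[0.3, -1, 0], 0],
    [[0.2, -1, 0], 0],
    [[0.2, -1, 0], 0],
    [[0, 0, 0], 0]
  ]
}}

```text
time_s: 20.6
tcp_pos: [0.6145, -0.1239, 0.0576]
tcp_rot: [-1.933, -2.476, -0.0]
wrist_force: [0.5, 0.5, -0.0]
grip_width: 0.0558
```

Emit:
{"method": "drive_tool", "body": {
  "rows": [
    [[0.2, -1, 0], 0],
    [[0.3, -1, 0], 0],
    [[0, 0, 0], 0],
    [[0, 0, 0], 0]
  ]
}}

```text
time_s: 20.93
tcp_pos: [0.6146, -0.1242, 0.0575]
tcp_rot: [-1.931, -2.475, -0.002]
wrist_force: [-1.1, 3.9, 0.1]
grip_width: 0.0561
```

```bash
python3 -c "
from u import *
rep('t11'); s=snapshot('scene');save('s11',s)
save('c11',cv2.resize(s[170:265,350:440],None,fx=5.5,fy=5.5,interpolation=2))
"
```

```text
t 20.93 tcp unit mm [-10.7   0.6] z 0.0575 jaw-unit y -6.28 F [-1.1  3.9  0.1]
panel corners unit [[38.7, 30.4], [92.6, 32.7], [91.7, -71.4], [38.7, -73.4]] mean [ 65.4 -20.4]
```

View pics/c11.png

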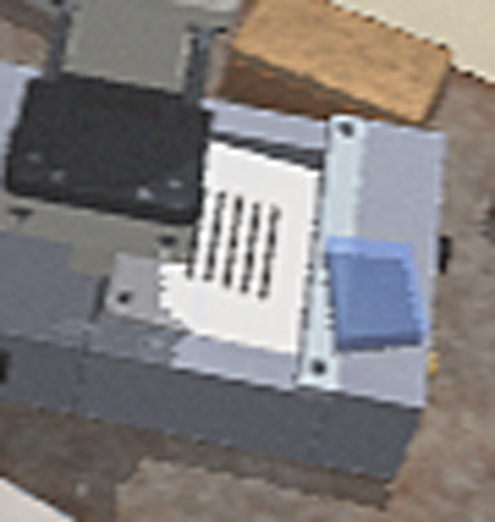

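All 12 views are used, so from here I rely on numbers. The picture shows the screws of the leading edge hidden under the lip, and the push stalled at about 4 N at the far end. Now I back off, rise, move over the trailing edge and press.

Emit:
{"method": "drive_tool", "body": {
  "rows": [
    [[-1, 4, 0], 0],
    [[0, 0, 10], 0],
    [[0, 0, 15], 0],
    [[1.5, -6, 0], 0],
    [[1.5, -6, 0], 0],
    [[1.5, -6, 0], 0],
    [[1, -4, 0], 0],
    [[0, 0, 0], 0],
    [[0, 0, 0], 0]
  ]
}}

```text
time_s: 21.78
tcp_pos: [0.619, -0.1446, 0.082]
tcp_rot: [-1.934, -2.474, 0.001]
wrist_force: [-0.4, -0.2, -0.5]
grip_width: 0.0556
```

```bash
python3 -c "
from u import *
rep('t12')"
```

```text
t 21.78 tcp unit mm [10.2 -0.1] z 0.082 jaw-unit y -6.282 F [-0.4 -0.2 -0.5]
panel corners unit [[65.0, -21.8], [81.3, -17.1], [94.1, -70.4], [77.9, -74.9]] mean [ 79.6 -46. ]
```

Emit:
{"method": "drive_tool", "body": {
  "rows": [
    [[-0.7, 3, -10], 0],
    [[0, 0, -8], 0],
    [[0, 0, -4], 0],
    [[0, 0, -2], 0],
    [[0, 0, -2], 0],
    [[0, 0, 0], 0]
  ]
}}

```text
time_s: 22.33
tcp_pos: [0.6179, -0.1393, 0.0567]
tcp_rot: [-1.93, -2.474, -0.001]
wrist_force: [-1.3, 2.3, 4.4]
grip_width: 0.0557
```

Emit:
{"method": "drive_tool", "body": {
  "rows": [
    [[0, 0, -2], 0],
    [[0, 0, -2], 0],
    [[0, 0, -2], 0],
    [[0, 0, 0], 0]
  ]
}}

```text
time_s: 22.67
tcp_pos: [0.6188, -0.1402, 0.0503]
tcp_rot: [-1.932, -2.476, -0.001]
wrist_force: [-0.1, 1.4, 1.3]
grip_width: 0.0557
```

Emit:
{"method": "drive_tool", "body": {
  "rows": [
    [[0, 0, -2], 0],
    [[0, 0, -1.5], 0],
    [[0, 0, -1.5], 0],
    [[0, 0, 0], 0]
  ]
}}

```text
time_s: 23.0
tcp_pos: [0.6184, -0.1413, 0.0449]
tcp_rot: [-1.933, -2.476, 0.002]
wrist_force: [-0.8, 0.8, 1.0]
grip_width: 0.0557
```

Emit:
{"method": "drive_tool", "body": {
  "rows": [
    [[0, 0, -1], 0],
    [[0, 0, -1], 0],
    [[0, 0, -1], 0],
    [[0, 0, 0], 0]
  ]
}}

```text
time_s: 23.33
tcp_pos: [0.6186, -0.1417, 0.0444]
tcp_rot: [1.934, 2.475, -0.001]
wrist_force: [-3.0, 0.1, 9.3]
grip_width: 0.0558
```

It bottomed at z 44.4, which is the panel-flat height. One firmer press, then I retract and check.

Emit:
{"method": "drive_tool", "body": {
  "rows": [
    [[0, 0, -1], 0],
    [[0, 0, 0], 0],
    [[0, 0, 0], 0]
  ]
}}

```text
time_s: 23.58
tcp_pos: [0.6186, -0.1417, 0.0444]
tcp_rot: [1.934, 2.475, -0.0]
wrist_force: [-4.9, 2.0, 14.0]
grip_width: 0.056
```

Emit:
{"method": "drive_tool", "body": {
  "rows": [
    [[0, 0, 5], 0],
    [[0, 0, 20], 0],
    [[0, 0, 40], 0],
    [[0, 0, 40], 0],
    [[0, 0, 20], 0],
    [[0, 0, 0], 0]
  ]
}}

```text
time_s: 24.08
tcp_pos: [0.6222, -0.1427, 0.1726]
tcp_rot: [1.927, 2.467, 0.007]
wrist_force: [0.2, -0.6, 0.2]
grip_width: 0.0558
```

Emit:
{"method": "drive_tool", "body": {
  "rows": [
    [[-15, 35, 0], 0],
    [[-15, 35, 0], 0],
    [[-15, 35, 0], 0],
    [[-15, 35, 0], 0],
    [[-15, 35, 0], 0],
    [[-15, 35, 0], 0],
    [[-15, 35, 0], 0],
    [[-15, 35, 0], 0],
    [[0, 0, 0], 0],
    [[0, 0, 0], 0]
  ]
}}

```text
time_s: 24.92
tcp_pos: [0.4972, 0.1419, 0.1656]
tcp_rot: [-1.924, -2.481, 0.002]
wrist_force: [0.2, -0.8, -0.3]
grip_width: 0.0559
```

```bash
python3 -c "
from u import *
rep('t13',.044); save('s13',snapshot('scene'))
t=cv2.imread('pics/t13.png')
s=cv2.resize(cv2.cvtColor(t,cv2.COLOR_BGR2HSV)[145:240,305:430],None,fx=6,fy=6,interpolation=2)
g=cv2.resize(cv2.cvtColor(t,cv2.COLOR_BGR2GRAY)[145:240,305:430],None,fx=6,fy=6,interpolation=2)
f=lambda q,z:(proj(T('top'),np.r_[Rm@np.array(q)/1000+u,z])[0]-[305,145]+.5)*6-.5
# bright extent along unit x at several y (panel top z 44) and along unit y
for y in(-40,-25,0,25,40):
  v=[int(s[int(round(p[1])),int(round(p[0])),2]) for p in(f((x,y),.044) for x in range(-20,90,3))]; print('y',y,v)
for x in(10,65):
  v=[int(s[int(round(p[1])),int(round(p[0])),2]) for p in(f((x,y),.044) for y in range(-66,70,3))]; print('x',x,v)
"
```

```text
t 24.92 tcp unit mm [-297.2  -49.5] z 0.1656 jaw-unit y -6.274 F [ 0.2 -0.8 -0.3]
panel corners unit [[-5.3, 71.6], [94.9, 77.7], [96.1, -68.3], [-1.7, -73.5]] mean [46.   1.9]
y -40 [158, 157, 156, 160, 154, 121, 167, 195, 189, 192, 187, 186, 184, 185, 187, 188, 184, 187, 182, 186, 185, 185, 186, 186, 185, 185, 186, 186, 185, 188, 185, 189, 190, 131, 161, 191, 192]
y -25 [160, 156, 156, 158, 145, 115, 190, 187, 185, 187, 187, 187, 185, 187, 190, 181, 112, 182, 174, 127, 192, 163, 180, 182, 146, 198, 173, 143, 199, 184, 185, 189, 189, 104, 138, 196, 170]
y 0 [156, 157, 157, 159, 152, 123, 151, 185, 188, 187, 186, 186, 186, 186, 189, 174, 120, 176, 140, 121, 191, 107, 143, 184, 122, 190, 146, 106, 195, 188, 183, 189, 184, 98, 133, 176, 171]
y 25 [161, 160, 157, 160, 151, 136, 185, 188, 187, 185, 185, 184, 186, 185, 186, 180, 174, 184, 147, 153, 182, 165, 180, 181, 162, 181, 152, 147, 188, 185, 186, 189, 186, 111, 133, 198, 185]
y 40 [158, 157, 156, 161, 154, 120, 180, 185, 195, 188, 188, 185, 186, 186, 187, 184, 187, 186, 185, 189, 188, 185, 186, 186, 187, 186, 186, 185, 185, 183, 186, 188, 165, 117, 158, 197, 185]
x 10 [164, 164, 162, 162, 137, 159, 192, 191, 187, 187, 186, 188, 187, 185, 186, 187, 188, 187, 188, 186, 185, 184, 186, 184, 187, 187, 186, 185, 188, 187, 185, 186, 185, 186, 187, 187, 189, 192, 200, 164, 45, 71, 140, 172, 166, 162]
x 65 [165, 160, 157, 156, 161, 158, 193, 186, 186, 186, 185, 187, 188, 190, 195, 196, 192, 200, 194, 191, 202, 193, 192, 199, 195, 194, 196, 194, 194, 195, 188, 187, 186, 187, 188, 185, 187, 188, 199, 136, 62, 78, 171, 162, 158, 158]
```

```bash
python3 -c "
from u import *
from scipy.optimize import least_squares
def dark(cam,f,P):
  im=cv2.cvtColor(cv2.imread(f),cv2.COLOR_BGR2GRAY); p=proj(T(cam),P)[0]; x,y=np.round(p).astype(int)
  w=im[y-4:y+5,x-4:x+5].astype(float); d=np.clip(np.median(w)-w-25,0,None); yy,xx=np.mgrid[y-4:y+5,x-4:x+5]
  return p,np.array([(d*xx).sum(),(d*yy).sum()])/max(d.sum(),1e-6),d.max()
for sy in(-44,44):
  P=np.r_[Rm@np.array((4.5,sy))/1000+u,.044]; o=[dark(c,f'pics/{c[0]}13.png',P) for c in('top','scene')]
  print([(a.round(1),b.round(1),m) for a,b,m in o])
  r=least_squares(lambda X:np.r_[proj(T('top'),X)[0]-o[0][1],proj(T('scene'),X)[0]-o[1][1]],P)
  print('screw unit',((r.x[:2]-u)@Rm*1000).round(1),'z',r.x[2].round(4),'cost',round(r.cost,2))
def blue(f):
  h=cv2.cvtColor(cv2.imread(f),cv2.COLOR_BGR2HSV); m=cv2.inRange(h,(105,90,90),(120,200,255)); m[:,:390]=0;m[:,430:]=0;m[230:]=0;m[:150]=0
  return np.argwhere(m).mean(0)[::-1].round(1)
print('glass',[blue(f'pics/{a}.png') for a in('top0','t13','scene0','s13')])
h=cv2.cvtColor(cv2.imread('pics/t13.png'),cv2.COLOR_BGR2HSV); m=cv2.inRange(h,(22,140,90),(34,255,255)); m[280:]=0
c=max(cv2.findContours(m,0,1)[0],key=cv2.contourArea);print('tape',cv2.minAreaRect(c),ray(T('top'),[cv2.minAreaRect(c)[0]],.062).round(3))
"
```

```text
[(array([371.5, 208.4]), array([370.5, 210.6]), np.float64(87.0)), (array([371.2, 227.3]), array([368.3, 225.3]), np.float64(89.0))]
screw unit [ -2.4 -51.6] z 0.0603 cost 0.01
[(array([361.7, 176.7]), array([360.1, 174.8]), np.float64(111.0)), (array([376.8, 198.4]), array([376.4, 195.6]), np.float64(135.0))]
screw unit [ 2.  49.4] z 0.0475 cost 0.04
glass [array([408.2, 189. ]), array([408. , 188.2]), array([418.9, 221.9]), array([419.1, 221.8])]
tape ((292.5, 240.50001525878906), (28.174455642700195, 13.86362075805664), 63.43495178222656) [[0.495 0.055 0.062]]
```

The screw windows caught the dark gap round the panel. I'll redo this using only dark spots enclosed by the white panel.

```bash
python3 -c "
from u import *
from scipy.optimize import least_squares
def holes(cam,f):
  h=cv2.resize(cv2.imread(f,0),None,fx=4,fy=4,interpolation=2); KE=T(cam)
  b=proj(KE,[np.r_[Rm@np.array(q)/1000+u,.044] for q in((-1,48.5),(75,48.5),(75,-48.5),(-1,-48.5))])*4+1.5
  M=np.zeros_like(h); cv2.fillPoly(M,[b.astype(int)],255)
  bh=cv2.morphologyEx(h,cv2.MORPH_BLACKHAT,np.ones((21,21))); n,l,s,c=cv2.connectedComponentsWithStats(((bh>30)&(M>0)).astype(np.uint8))
  return [((c[i]-1.5)/4,s[i,4]) for i in range(1,n) if 25<s[i,4]<900]
A,B=holes('top','pics/t13.png'),holes('scene','pics/s13.png')
for N,L,c in(('top',A,'top'),('scene',B,'scene')):
  print(N,[(((ray(T(c),[p],.044)[0,:2]-u)@Rm*1000).round(1).tolist(),int(a)) for p,a in L])
for a,_ in A:
  best=min((least_squares(lambda X:np.r_[proj(T('top'),X)[0]-a,proj(T('scene'),X)[0]-b],np.r_[ray(T('top'),[a],.044)[0]]) for b,_ in B),key=lambda r:abs(r.x[2]-.044)+r.cost*.01)
  print(((best.x[:2]-u)@Rm*1000).round(1),'z',best.x[2].round(4),round(best.cost,3))
"
```

```text
top [([2.7, 44.5], 85), ([59.9, -0.4], 644), ([51.9, -0.2], 605), ([43.9, -0.5], 606), ([35.9, -0.5], 625), ([27.9, -0.5], 568), ([3.3, -45.3], 88)]
scene [([3.7, 46.2], 86), ([28.7, 1.2], 662), ([36.8, 0.4], 641), ([44.7, 0.4], 639), ([52.8, 0.7], 672), ([60.8, 0.9], 593), ([3.7, -43.6], 83), ([21.4, -47.0], 66)]
[ 3.1 44.2] z 0.046 0.081
[60.2 -0.6] z 0.0457 0.052
[52.2 -0.3] z 0.045 0.044
[44.3 -0.5] z 0.045 0.039
[36.3 -0.5] z 0.045 0.05
[28.1 -0.8] z 0.0462 0.064
[  3.3 -45.6] z 0.0466 0.027
```

The panel is flat: slots and trailing screws all lie at z 45–46.6 mm (44 expected). Its centre is at about x 43–44, y −0.5. The glass and tape are fine, so I'm handing in.

```bash
python3 -c "
from rig import *
finish_job()"
```

```text
the job is handed in; nothing more can be done
```

The job is done and handed in at about 25 s on the robot's clock. I lifted the tape measure out and stood it upright on the worktop at about (0.50, 0.055) m, clear of the unit. Then I squared and centred the cover panel, slid it along the deck until its nose dipped under the lip, and pressed the trailing edge down.

**Panel seating:**
- **Press:** the trailing edge bottomed at z 44.4 mm, where a flat panel would be at 44, with 14 N at the end.
- **Flatness:** in the final images, the slots and trailing screws all triangulate to 45–46.6 mm, so the panel lies flat and stayed down after release.
- **Position:** its centre is at unit x about 43–44 mm and within about 1.5 mm of the bay centre in y.
- **Catch:** I did not see it directly. I infer it snapped from the panel staying down and the darker spot over the trailing edge at y 0.

**Other loose things:** in the final images the glass was within 1 px of its starting position. I did not re-measure the others, but I never touched them on purpose.

**Checks that failed or disagreed:**
- My first screw-height check gave 47.5 and 60.3 mm because it picked up the dark gap round the panel. The cleaner repeat above replaced it.
- The views disagreed on the bay's centre by about 1–2 mm in y.

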